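# Lock a crystal in the specimen holder with its cam lever

### The job

Get the brown crystal held for the microscope: push the holder's sliding rod in by its knob until its sprung rubber nose presses the crystal lightly but surely into the V of the anvil (it chips if it is squeezed hard), and only then flip the cam lever over its dead centre, fully home, so that the rod is locked. Do not force the lever when it is home, and leave the tray, the vial and the tweezers where they are.

Things in the scene. Friction and masses are not known exactly. Their poses are not given: they have to be found in the camera images.
- holder: Specimen holder, screwed down: pale cast plate 22 mm thick, x -90 to 90, y -120 to 130 mm from the origin (on the bench). On it an aluminium clamp block, x -22 to 22, y -70 to -25 mm, top 68 mm above the bench. A 12 mm steel rod slides through it along the holder's y axis at x = 0, 42 mm above the bench.
- knob_face (a point): Centre of the flat outer (-y) face of the knurled steel knob on the rod's end, 42 mm above the bench. The knob is 28 mm across and 16 mm long (it extends from this point towards the holder's +y). Pushing this face towards the holder's +y moves the rod in. Axes as the holder's.
- clamp_rod (a joint): How far the rod is pushed in, m: 0 is fully drawn back, 0.072 its end stop. With the lever open it slides with a steady drag of 5 N and stays where it is left; with the lever closed it is locked fast and cannot be pushed.
- nose_face (a point): Centre of the rubber nose's front (+y) face, a disc of 16 mm across, 138 mm ahead of the knob face when free. The nose is sprung: it gives 2.5 mm at 3 N per mm, then is solid. Axes as the holder's.
- anvil_v (a point): The V anvil, 30 mm tall aluminium, fixed on the plate in a slot, its y differing between starts: this point is on the root line of its upright 90 degree V, 42 mm above the bench, in line with the rod. The V opens to the holder's -y, towards the nose; flanks 25 mm long. Axes as the holder's.
- crystal_mid (a point): Centre (18 mm above its foot) of the loose brown crystal: a natural, irregular six-sided upright stub, no two sides alike, 21 to 32 mm across depending on the direction, 36 mm tall, about 50 g, standing on the plate before the V, not touching it. z runs up. Above 9 N from the nose it chips; it counts as held when nose and anvil each press it with more than 1.5 N.
- lever_pin (a point): Centre of the cam lever's pivot, 85.5 mm above the bench on top of the clamp block. The lever turns about a line through this point along the holder's y axis. Axes as the holder's.
- cam_lever (a joint): Lever angle, rad: 0 open (upright, leaning 0.17 rad towards the holder's +x), growing as its end swings over the top towards the holder's -x and down; 1.75 closed (level, on its stop). From about 0.35 it squeezes the rod and resists, most near 0.9 with some 0.5 N m (8 N at 65 mm from the pin), and springs back if let go; past dead centre at 1.45 it pulls itself shut and stays.
- lever_end (a point): The free end of the cam lever, a dark steel bar 16 mm wide (along the holder's y) and 9 mm thick, 82 mm from the pin.
- tray: Bystander: open white plastic tray 80 x 110 x 18 mm with three stones, its origin under its centre.
- vial: Bystander: small glass vial with a black cap, 28 mm across, 55 mm tall, its origin under its centre.
- tweezers: Bystander: steel tweezers lying flat, 135 mm long, its origin near the middle.
There are look-alikes about, which are no part of the job. Leave any red or turquoise look-alike of the part that bears crystal_mid alone.

How it is judged:
By the outcome, as a careful person would: the job done as asked, in the order asked, and still so for the second after the job is handed in, with the robot touching nothing.
It also fails if it takes over 64 s, if anything falls off the work surface, if the arm or the gripper's body presses on something with over 40 N, if the wrist force passes 120 N, or if a joint passes its speed limit or range.

### The arm

A 6-joint arm with a two-finger parallel gripper is mounted at the origin on the work surface. World frame = base frame: x ahead of the robot, y to its left, z up, the work surface at z = 0. Lengths are in m, angles in rad, forces in N, time in s.
With the tool pointing down it reaches from about 0.3 to 0.775 m from the base axis. Payload 14.6 kg.
Tool frame: the origin (TCP) lies between the finger pads; the fingertips stand 14 mm ahead of it and the grasp point (between the pads) lies 5 mm behind it; z points along the fingers, y is the line along which they close (so a half turn about z gives the same grasp; the last joint's range is limited). The gripper opens to 94 mm and grips with 3 to 60 N. Pads are 16 mm wide; open, the fingers measure 119 mm over their backs; the gripper's body (75 mm by 177 mm) begins 78 mm behind the grasp point.
Start: joints at [1.234, 0.3, 1.521, -0, 1.321, -0.067], TCP at [0.147, 0.53, 0.219] pointing down, gripper open.
Joint ranges: [-3.03, 3.03], [-0.79, 2.21], [0.23, 2.52], [-1.04, 4.18], [0, 3.07], [-2.55, 2.55]. Speed limits (rad/s): [2.22, 2.22, 2.57, 3.14, 3.14, 3.14].

### API

Orientations are given as [roll, pitch, yaw] about the fixed x, y, z axes, in that order (R = Rz(yaw) Ry(pitch) Rx(roll)).
In Python, from station import ctrl gives the robot as it stands. The module is installed in compiled form; this text tells all that it offers.
- The arm moves only by the tool move_arm, never from a script. Its argument "targets" is a list of rows, each a list of 7 numbers: the opening, from -1 (shut) to 1 (fully open), then the shift along the tool's x, y, z in units of 50 mm (1.0 is 50 mm), then the turn, a rotation vector about the tool's x, y, z in rad. A call has 1 to 12 rows; each row is the pose to reach, as a shift and turn from the pose commanded when the call began, along the tool's axes at that moment; what a row does not reach only later rows make up. A row lasts 1/10 s, in which the tool goes at most 50 mm and 8.59 degrees, less where a joint would pass 70% of its speed; a pose out of reach is approached as far as the arm can. A call with a gripper value outside its range is refused whole. The fingers move at their own pace and stop on an object; "grip_force" is the grip in N (left out, the last holds). Time passes only in rows, so rows that repeat a pose let the fingers close. It gives the time, the measured TCP pose, the force, the opening and the grip force at its end, in the units of the state.
- ctrl.get_obs(): the state, without advancing time (a new reading comes with each control period).
- ctrl.camera(name): name is "side" or "top"; returns (picture, depth): 384x512x3 uint8, red, green, blue; 384x512 float32, m along the optical axis (not along the pixel's ray), 0 where there is no reading.
- ctrl.camera_params(name): a dict with "intrinsics" (3x3 intrinsics, pixels), "k1" (the pictures are not rectified: a ray, as slopes to the right and down, at radius r is drawn at 1 + k1 r^2 times it, then the intrinsics apply), "rvec" (rotation vector, rad) and "tvec" (3), from world to camera coordinates, as OpenCV has them. Camera axes: x right, y down, z forward; pixel columns grow to the right and rows downward; lengths in m; the calibration is good to about 2 mm. A picture is of the moment at which its call begins. camera_params takes no time and is no camera call.
- ctrl.hand_in(): hands the job in; it is judged then, once.
Trained networks look in the newest picture that a camera, given by its name, has taken for a name from the list of things; names that differ only in an ending like _2 or _b are one class to them, and where a whole thing is asked for, a point or a joint stands for the part that bears it (a point fixed in the world has none). Each returns a list of dicts, best first, with "score" (0 to 1); they miss things now and then, are a little off and sometimes report something else, mostly with a low value. They report only what shows in the picture. A call takes as long as a camera call. They do not tell look-alikes from the thing itself.
- ctrl.cut_out(camera, target): "region" (384x512 bool, what is visible of it) and "point" ([column, row] in pixels, amid what is visible of it).
- ctrl.tip_of(camera, target): "point" ([column, row] in pixels: a listed point, or the origin of a listed thing).
The state is a dict: "time_s": time; "qpos": joint angles; "joint_vel": joint speeds; "tau": joint torques, N m; "ee_pos": TCP position; "eef_rot": TCP orientation; "force": force on the tool from outside, world axes, zero at the start; "moment": the same for the moment, N m; "grip_width": finger opening in m; "grip_force": force on a finger pad.
Only numpy, scipy, OpenCV 4.12 (cv2) and the standard library are available. Lean on these libraries where they do the work, as an engineer would, in place of code of your own. Each camera call takes 0.05 s, during which the arm holds its last target. There are 200 camera calls.

## Working session

There is one attempt and no reset: what is moved stays moved. The work goes in short steps, Python scripts to look and compute and a tool call to move; the robot and the scene stay as the last step left them, time stands still between calls to the robot, and variables do not carry over. Pictures are saved under pics/ and viewed, at most 10 in all, crops included, and the job is handed in when it is done.

Besides the shell and the picture viewer there is one more tool, called after "Emit:" in YAML: its name, and indented under it one key for each argument. move_arm: Moves the arm, as the interface text tells. Its arguments: {"type":"object","properties":{"targets":{"type":"array"},"grip_force":{"type":"number"}},"required":["targets"]}

```bash
mkdir -p pics; cat > h.py <<'E'
import numpy as np, cv2
from station import ctrl
from scipy.spatial.transform import Rotation as R
def ray(cam,px):
    p=ctrl.camera_params(cam);K=np.array(p["intrinsics"]);k=p["k1"]
    d=np.array([(px[0]-K[0,2])/K[0,0],(px[1]-K[1,2])/K[1,1]]);u=d.copy()
    for _ in range(20): u=d/(1+k*(u@u))
    Rm=cv2.Rodrigues(np.array(p["rvec"],float))[0];t=np.array(p["tvec"],float).ravel()
    return -Rm.T@t, Rm.T@np.array([u[0],u[1],1.])
def at_z(cam,px,z):
    o,d=ray(cam,px); return o+d*(z-o[2])/d[2]
def at_depth(cam,px,dep):
    o,d=ray(cam,px); return o+d*dep
def proj(cam,P):
    p=ctrl.camera_params(cam);K=np.array(p["intrinsics"])
    c=cv2.Rodrigues(np.array(p["rvec"],float))[0]@np.array(P,float)+np.array(p["tvec"],float).ravel()
    u=c[:2]/c[2];u=u*(1+p["k1"]*(u@u));return K[0,0]*u[0]+K[0,2],K[1,1]*u[1]+K[1,2]
def tri(a,b):
    (o1,d1),(o2,d2)=a,b
    d1=d1/np.linalg.norm(d1);d2=d2/np.linalg.norm(d2)
    s=np.linalg.lstsq(np.c_[d1,-d2],o2-o1,rcond=None)[0]
    p,q=o1+s[0]*d1,o2+s[1]*d2
    return (p+q)/2,np.linalg.norm(p-q)
E
python3 - <<'E'
from h import *
np.set_printoptions(precision=4,suppress=True)
for c in("top","side"):
    im,d=ctrl.camera(c);cv2.imwrite(f"pics/{c}0.png",cv2.resize(im[...,::-1],(800,600)));np.save(f"{c}0.npy",d)
    print(c,ctrl.camera_params(c)["tvec"],ray(c,(256,192)))
    for n in("holder","knob_face","nose_face","anvil_v","crystal_mid","lever_pin","lever_end"):
        for r in ctrl.tip_of(c,n)[:3]: print(n,round(r["score"],2),np.round(r["point"],1))
o=ctrl.get_obs();print(o)
E
```

```text
top [0.0921 0.6113 0.8573] (array([0.4451, 0.119 , 0.9513]), array([ 0.1746, -0.012 , -0.9846]))
holder 0.94 [275.5 202.2]
knob_face 0.75 [335.6 204.3]
knob_face 0.39 [297.9 194.5]
anvil_v 0.55 [250.  194.7]
anvil_v 0.38 [178.3 191.4]
crystal_mid 0.63 [311.8 254. ]
crystal_mid 0.55 [289.7 135.2]
crystal_mid 0.53 [205.2 152.7]
lever_pin 0.6 [301.8 198.1]
lever_end 0.43 [304.5 182.4]
side [-0.4221  0.3268  0.433 ] (array([ 0.2492, -0.388 ,  0.5097]), array([ 0.4526,  0.7195, -0.527 ]))
holder 0.6 [283.3 262.1]
knob_face 0.6 [330.8 292.3]
nose_face 0.41 [232.1 201.2]
anvil_v 0.59 [266.4 228.3]
crystal_mid 0.68 [277.8 234.5]
crystal_mid 0.5 [279.9 198.2]
crystal_mid 0.48 [354.3 236.1]
lever_pin 0.9 [299.4 238.1]
lever_end 0.76 [303.5 202.4]
{'time_s': 0.8, 'qpos': array([ 1.2344,  0.2999,  1.521 ,  0.    ,  1.3207, -0.0666]), 'joint_vel': array([-0.0005, -0.    ,  0.0007, -0.0004, -0.0002,  0.0009]), 'tau': array([ -0.0004, -53.1621, -35.2907,   0.0709,   0.0212,  -0.0002]), 'ee_pos': array([0.1466, 0.5301, 0.2194]), 'eef_rot': array([ 3.1416, -0.    ,  2.8718]), 'force': array([ 0.135 ,  0.8094, -0.0878]), 'moment': array([-0.0111,  0.0222, -0.065 ]), 'grip_force': 0.0, 'grip_width': 0.09359991345525095}
```

View pics/top0.png

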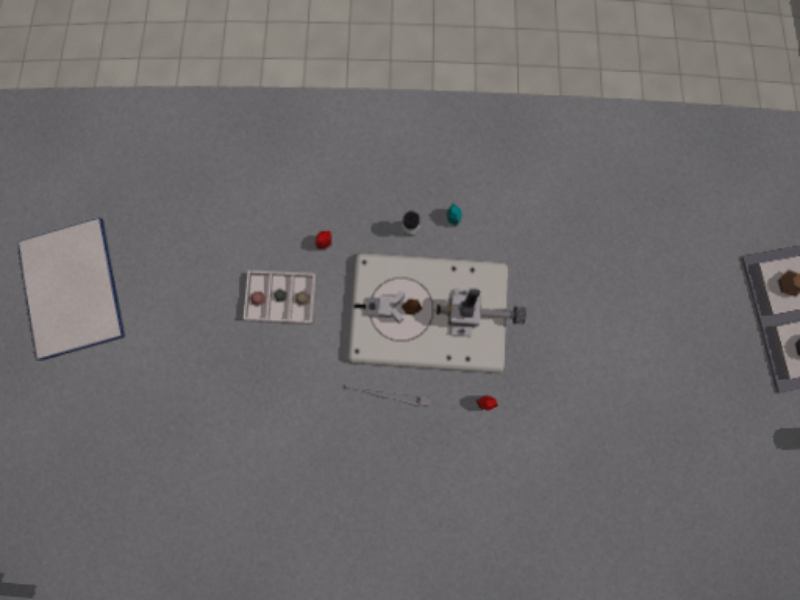

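View pics/side0.png

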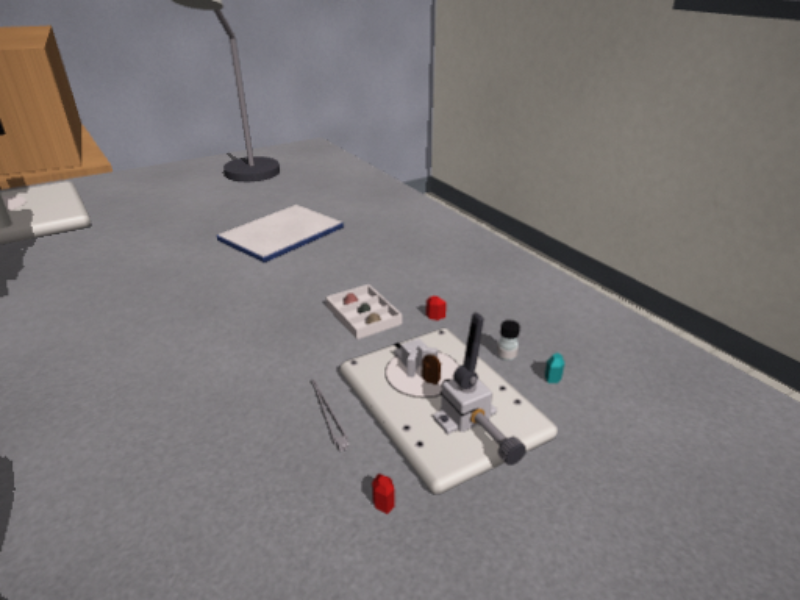

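The top view (800x600) shows the holder centred near (430,312), with the knob at (520,314), the block at (465,310), the brown crystal at (412,307) and the V at (398,306). Holder +y therefore runs to image left. The side view shows the lever upright at (475,345) and the knob at (512,450). The red and turquoise crystals lie off the plate.

```bash
python3 - <<'E'
from h import *
np.set_printoptions(precision=4,suppress=True)
dt=np.load("top0.npy");ds=np.load("side0.npy")
# plate top points from top depth: z in 18..26mm
vv,uu=np.mgrid[140:260,200:345]
P=np.array([at_depth("top",(u,v),dt[v,u]) for u,v in zip(uu.ravel(),vv.ravel())])
pl=P[(abs(P[:,2]-.022)<.005)]
r=cv2.minAreaRect((pl[:,:2]*1000).astype(np.float32));print("plate",r,len(pl),"z",np.median(pl[:,2]))
print("bench z",np.median(P[P[:,2]<.012][:,2]))
pts={"knob":((335.6,204.3),(330.8,292.3)),"anvil":((250,194.7),(266.4,228.3)),"pin":((301.8,198.1),(299.4,238.1)),"lend":((304.5,182.4),(303.5,202.4)),"crys":((264,197),(277.8,234.5))}
for n,(a,b) in pts.items():
    print(n,*tri(ray("top",a),ray("side",b)), "z-plane:",[at_z(c,p,{"knob":.042,"anvil":.042,"pin":.0855,"lend":.167,"crys":.04}[n])[:2] for c,p in(("top",a),("side",b))])
for z0,z1 in((.045,.06),(.062,.075),(.08,.2),(.03,.045)):
    q=P[(P[:,2]>z0)&(P[:,2]<z1)]
    print(z0,z1,len(q)); 
np.save("P.npy",P)
for c,u0,u1,v0,v1 in(("top",220,350,150,240),("side",200,380,190,320)):
    im,_=ctrl.camera(c);s=800/(u1-u0)
    cv2.imwrite(f"pics/{c}1.png",cv2.resize(im[v0:v1,u0:u1,::-1],None,fx=s,fy=s,interpolation=cv2.INTER_CUBIC)[:600])
E
```

```text
Traceback (most recent call last):
  File "h.py", line 13, in at_depth
    o,d=ray(cam,px); return o+d*dep
        ~~~^^^^^^^^
  File "h.py", line 5, in ray
    p=ctrl.camera_params(cam);K=np.array(p["intrinsics"]);k=p["k1"]
ValueError: time passes only in moves, steps and waits
```

```bash
sed -i 's/ctrl\.camera_params(cam)/par(cam)/; s/^def ray/import functools\n@functools.cache\ndef par(c): return ctrl.camera_params(c)\ndef ray/' h.py
cat > m.py <<'E'
from h import *
np.set_printoptions(precision=4,suppress=True)
dt=np.load("top0.npy")
vv,uu=np.mgrid[140:260,200:345]
P=np.array([at_depth("top",(u,v),dt[v,u]) for u,v in zip(uu.ravel(),vv.ravel())])
pl=P[(abs(P[:,2]-.022)<.005)]
r=cv2.minAreaRect((pl[:,:2]*1000).astype(np.float32));print("plate",r,len(pl),"z",np.median(pl[:,2]))
print("bench z",np.median(P[P[:,2]<.012][:,2]))
pts={"knob":((335.6,204.3),(330.8,292.3)),"anvil":((250,194.7),(266.4,228.3)),"pin":((301.8,198.1),(299.4,238.1)),"lend":((304.5,182.4),(303.5,202.4)),"crys":((264,197),(277.8,234.5))}
for n,(a,b) in pts.items():
    print(n,*tri(ray("top",a),ray("side",b)), "z-plane:",[at_z(c,p,{"knob":.042,"anvil":.042,"pin":.0855,"lend":.167,"crys":.04}[n])[:2] for c,p in(("top",a),("side",b))])
np.save("P.npy",P)
for c,u0,u1,v0,v1 in(("top",220,350,150,240),("side",200,380,190,320)):
    im,_=ctrl.camera(c);s=800/(u1-u0)
    cv2.imwrite(f"pics/{c}1.png",cv2.resize(im[v0:v1,u0:u1,::-1],None,fx=s,fy=s,interpolation=cv2.INTER_CUBIC)[:600])
print(ctrl.get_obs()["time_s"])
E
python3 m.py
```

```text
plate ((601.8140869140625, 94.72173309326172), (313.7081604003906, 297.3133239746094), 87.23480987548828) 5765 z 0.021826838461883713
bench z -9.117743940728618e-05
knob [ 0.5822 -0.0882  0.044 ] 0.004648604413903303 z-plane: [array([ 0.5806, -0.0873]), array([ 0.5859, -0.0878])]
anvil [0.5986 0.1233 0.0358] 0.003749281480986085 z-plane: [array([0.5993, 0.1224]), array([0.5923, 0.1172])]
pin [0.5854 0.003  0.0965] 0.0009773364179996335 z-plane: [array([0.5868, 0.0017]), array([0.5949, 0.0133])]
lend [0.6026 0.0099 0.1643] 0.011998973985999771 z-plane: [array([0.6074, 0.007 ]), array([0.5935, 0.0082])]
crys [0.5967 0.0869 0.0433] 0.00552773461893585 z-plane: [array([0.5948, 0.0881]), array([0.6019, 0.0894])]
0.9
```

View pics/top1.png

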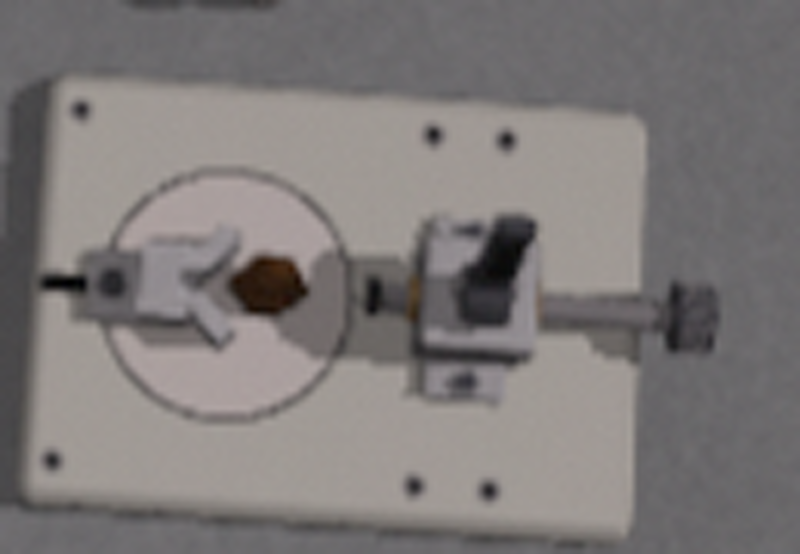

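View pics/side1.png

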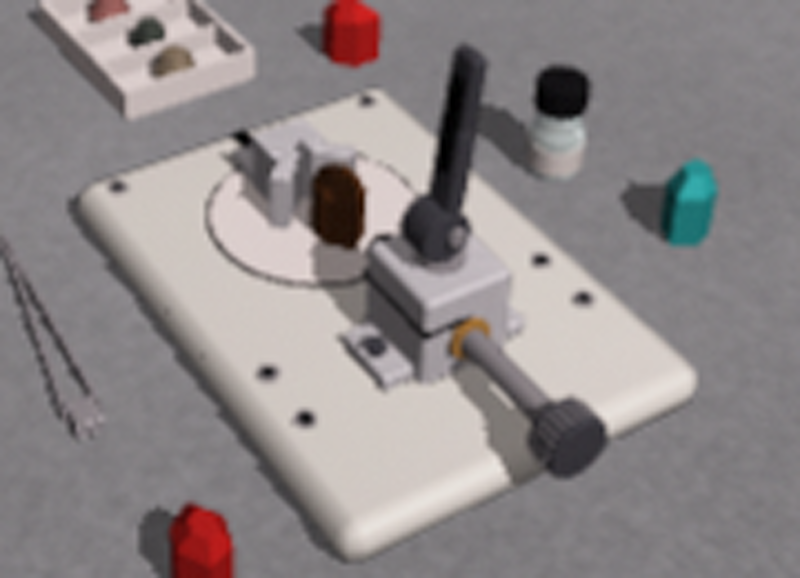

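The top crop shows plate corners near (57,75), (648,115), (22,500) and (632,540), the knob face at (717,318) and the nose at (368,294). The crystal's near edge is at (308,288) and the V root is near (188,275). The side crop confirms the lever is open, with its end at (468,50) and the pin at (445,230).

```bash
python3 - <<'E'
from h import *
np.set_printoptions(precision=4,suppress=True)
f=lambda u,v,z:at_z("top",(u/6.1538+220,v/6.1538+150),z)
C=np.array([f(*p,.02)[:2] for p in((57,75),(648,115),(22,500),(632,540))])
print(C); print("sizes",[np.linalg.norm(C[a]-C[b]) for a,b in((0,1),(2,3),(0,2),(1,3))])
d=(C[0]-C[1]+C[2]-C[3]);delta=np.arctan2(-d[0],d[1])
e=(C[0]-C[2]+C[1]-C[3]);d2=np.arctan2(e[1],e[0]);print("yaw",delta,d2)
k=f(717,318,.042)[:2];n=f(366,294,.042)[:2];dd=n-k;print("rod yaw",np.arctan2(-dd[0],dd[1]),"len",np.linalg.norm(dd))
D=delta*.5+.25*d2+.25*np.arctan2(-dd[0],dd[1])
ey=np.array([-np.sin(D),np.cos(D)]);ex=np.array([np.cos(D),np.sin(D)])
o=C.mean(0)-.005*ey
print("yaw used",D,"origin",o)
H=lambda p:np.array([(p-o)@ex,(p-o)@ey])
for nme,p in(("knob",f(717,318,.042)),("knobnet",at_z("top",(335.6,204.3),.042)),("nose",f(366,294,.042)),("crysnear",f(308,288,.05)),("cryscent",f(270,284,.058)),("crysfar",f(232,284,.055)),("Vroot",f(188,276,.052)),("Vnet",at_z("top",(250,194.7),.042)),("vtipA",f(238,233,.052)),("vtipB",f(225,345,.052)),("pinnet",at_z("top",(301.8,198.1),.0855)),("leverend",f(518,222,.166))):
    print(nme,p[:2],"holder",H(p[:2])*1000)
P=np.load("P.npy")
q=P[(P[:,2]>.063)&(P[:,2]<.072)];h=np.array([H(a[:2]) for a in q])*1000;print("block",len(q),np.percentile(h,[3,50,97],axis=0))
q=P[(P[:,2]>.12)];h=np.array([H(a[:2]) for a in q])*1000;print("lever",len(q),h.mean(0),q[:,2].max())
E
```

```text
[[ 0.6852  0.177 ]
 [ 0.6747 -0.0673]
 [ 0.5105  0.185 ]
 [ 0.4999 -0.059 ]]
sizes [np.float64(0.24453318526974338), np.float64(0.24430069715546407), np.float64(0.17485632477978857), np.float64(0.17507677833074423)]
yaw -0.04333081261820554 -0.04631877979258637
rod yaw -0.04526349302819299 len 0.14021632117105368
yaw used -0.04456097451429761 origin [0.5924 0.0539]
knob [ 0.5871 -0.0896] holder [   1.1323 -143.6559]
knobnet [ 0.5806 -0.0873] holder [  -5.508  -141.5898]
nose [0.5934 0.0504] holder [ 1.2308 -3.4396]
crysnear [0.594  0.0739] holder [ 0.7163 19.971 ]
cryscent [0.5939 0.0891] holder [-0.0657 35.1555]
crysfar [0.594  0.1038] holder [-0.5826 49.8641]
Vroot [0.5973 0.121 ] holder [ 1.8967 67.2211]
Vnet [0.5993 0.1224] holder [ 3.8639 68.6806]
vtipA [0.6149 0.1018] holder [20.3357 48.8132]
vtipB [0.5704 0.1059] holder [-24.2904  50.9786]
pinnet [0.5868 0.0017] holder [ -3.2094 -52.3902]
leverend [0.5996 0.0076] holder [  9.2831 -45.9836]
block 212 [[-19.3168 -65.1138]
 [ -4.048  -37.0537]
 [ 20.3728 -22.394 ]]
lever 128 [-72.9085   7.8643] 0.9512804093692296
```

Emit:
move_arm:
  targets:
    - [-1, -11.9, -10.2, 0, 0, 0, 1.346]
    - [-1, -11.9, -10.2, 0, 0, 0, 1.346]
    - [-1, -11.9, -10.2, 0, 0, 0, 1.346]
    - [-1, -11.9, -10.2, 0, 0, 0, 1.346]
    - [-1, -11.9, -10.2, 0, 0, 0, 1.346]
    - [-1, -11.9, -10.2, 0, 0, 0, 1.346]
    - [-1, -11.9, -10.2, 0, 0, 0, 1.346]
    - [-1, -11.9, -10.2, 0, 0, 0, 1.346]
    - [-1, -11.9, -10.2, 0, 0, 0, 1.346]
    - [-1, -11.9, -10.2, 0, 0, 0, 1.346]
    - [-1, -11.9, -10.2, 0, 0, 0, 1.346]
    - [-1, -11.9, -10.2, 0, 0, 0, 1.346]
  grip_force: 20

```text
time_s: 2.1
ee_pos: [0.4824, 0.0302, 0.2197]
eef_rot: [3.141, -0.0, 1.526]
force: [0.7, 1.1, 0.6]
grip_width: 0.002
grip_force: 0.0
```

Emit:
move_arm:
  targets:
    - [-1, -2.93, 2.16, 0, 0, 0, 0]
    - [-1, -2.93, 2.16, 0, 0, 0, 0]
    - [-1, -2.93, 2.16, 0, 0, 0, 0]
    - [-1, -2.93, 2.16, 0, 0, 0, 0]
    - [-1, -2.93, 2.16, 1.0, 0, 0, 0]
    - [-1, -2.93, 2.16, 2.0, 0, 0, 0]
    - [-1, -2.93, 2.16, 3.0, 0, 0, 0]
    - [-1, -2.93, 2.16, 3.5, 0, 0, 0]
    - [-1, -2.93, 2.16, 3.5, 0, 0, 0]
    - [-1, -2.93, 2.16, 3.5, 0, 0, 0]

```text
time_s: 3.1
ee_pos: [0.5834, -0.119, 0.0455]
eef_rot: [3.141, 0.0, 1.526]
force: [0.5, 0.0, 0.4]
grip_width: 0.0002
grip_force: 0.0
```

Emit:
move_arm:
  targets:
    - [-1, 0.1, 0, 0, 0, 0, 0]
    - [-1, 0.2, 0, 0, 0, 0, 0]
    - [-1, 0.3, 0, 0, 0, 0, 0]
    - [-1, 0.3, 0, 0, 0, 0, 0]

```text
time_s: 3.5
ee_pos: [0.5838, -0.1031, 0.0451]
eef_rot: [3.141, 0.0, 1.527]
force: [-0.4, -0.4, -0.6]
grip_width: 0.0005
grip_force: 0.0
```

```bash
python3 - <<'E'
from h import *
for _ in range(4):
    ctrl.camera("top"); o=ctrl.get_obs(); print(np.round(o["force"],2),np.round(o["ee_pos"],4))
c="top";im,_=ctrl.camera(c);a=im[150:240,220:350,::-1]
b,_=ctrl.camera("side");b=b[190:320,200:380,::-1]
cv2.imwrite("pics/two2.png",np.vstack([cv2.resize(a,(430,298),interpolation=2),cv2.resize(b,(430,302),interpolation=2)]))
E
```

```text
[ 0.46 -0.3  -0.27] [ 0.5838 -0.1034  0.0449]
[-0.17 -0.39 -0.39] [ 0.5837 -0.1037  0.0448]
[-0.04 -0.21  0.71] [ 0.5836 -0.1039  0.0447]
[ 0.3   0.24 -0.85] [ 0.5836 -0.104   0.0446]
```

View pics/two2.png

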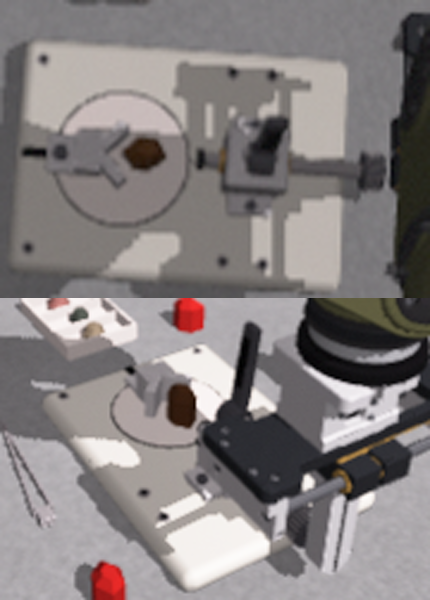

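The picture shows the closed fingers standing right behind the knob face, in line with the rod, and the nose still clear of the crystal. Next I push about 20 mm.

Emit:
move_arm:
  targets:
    - [-1, 0.05, 0, 0, 0, 0, 0]
    - [-1, 0.1, 0, 0, 0, 0, 0]
    - [-1, 0.15, 0, 0, 0, 0, 0]
    - [-1, 0.2, 0, 0, 0, 0, 0]
    - [-1, 0.25, 0, 0, 0, 0, 0]
    - [-1, 0.3, 0, 0, 0, 0, 0]
    - [-1, 0.35, 0, 0, 0, 0, 0]
    - [-1, 0.4, 0, 0, 0, 0, 0]

```text
time_s: 4.6
ee_pos: [0.5845, -0.0843, 0.0445]
eef_rot: [3.141, 0.001, 1.526]
force: [-0.1, -5.3, -0.7]
grip_width: 0.0007
grip_force: 2.6
```

```bash
cat > look.py <<'E'
import sys
from h import *
F=[]
for _ in range(6):
    im,_=ctrl.camera("top"); o=ctrl.get_obs(); F.append(o["force"])
F=np.array(F);print("F",np.round(F.mean(0),2),np.round(F[:,1],1),"ee",np.round(o["ee_pos"],4),"t",o["time_s"])
# columns of nose / crystal along the rod line, in top crop
np.save(sys.argv[1]+".npy",im)
hs=cv2.cvtColor(im,cv2.COLOR_RGB2HSV)
c=im[185:207,250:285].astype(int);m=(c[...,0]>1.5*c[...,2])&(c[...,0]<150)
v,u=np.nonzero(m);print("brown cols",u.min()+250,u.max()+250,"rows",v.min()+185,v.max()+185,"centroid",u.mean()+250,v.mean()+185)
print("gray row197",im[197,240:295].mean(1).astype(int))
E
python3 look.py a
```

```text
F [ 0.08 -2.44 -0.47] [-4.3 -2.9 -1.8 -2.3 -1.5 -1.9] ee [ 0.5845 -0.0839  0.0444] t 4.9
brown cols 258 269 rows 192 200 centroid 263.14285714285717 195.87012987012986
gray row197 [ 95 112 113 114 113 113 114 115 115 115 115 114 114 116 124 127 114  78
  42  32  34  30  30  30  30  29  30  27  28  35 109 128 128 129 105  57
  25  65  86  87  89  89  89  91  88  87  84  77  80 104 115 114 115  90
  66]
```

Emit:
move_arm:
  targets:
    - [-1, 0.05, 0, 0, 0, 0, 0]
    - [-1, 0.1, 0, 0, 0, 0, 0]
    - [-1, 0.15, 0, 0, 0, 0, 0]
    - [-1, 0.2, 0, 0, 0, 0, 0]
    - [-1, 0.24, 0, 0, 0, 0, 0]
    - [-1, 0.27, 0, 0, 0, 0, 0]
    - [-1, 0.3, 0, 0, 0, 0, 0]

```text
time_s: 5.6
ee_pos: [0.5851, -0.0692, 0.0444]
eef_rot: [3.142, 0.001, 1.526]
force: [-0.1, -5.8, -0.7]
grip_width: 0.0006
grip_force: 2.8
```

```bash
python3 look.py b
```

```text
F [ 0.25 -3.82 -0.59] [-4.2 -3.5 -4.  -3.9 -3.7 -3.5] ee [ 0.5852 -0.069   0.0445] t 5.9
brown cols 257 268 rows 192 200 centroid 262.0657894736842 195.73684210526315
gray row197 [ 93 114 114 112 113 114 114 114 115 115 115 114 114 117 125 114  78  41
  30  35  29  30  29  33  29  28  23  24  33  27  26  58  83  86  86  84
  88  87  86  87  88  88  87  87  87  85  84  77  80 104 115 116 116  91
  66]
```

Emit:
move_arm:
  targets:
    - [-1, 0.02, 0, 0, 0, 0, 0]
    - [-1, 0.04, 0, 0, 0, 0, 0]
    - [-1, 0.06, 0, 0, 0, 0, 0]
    - [-1, 0.08, 0, 0, 0, 0, 0]

```text
time_s: 6.3
ee_pos: [0.5853, -0.0652, 0.0445]
eef_rot: [3.142, 0.0, 1.526]
force: [1.0, -6.7, -0.8]
grip_width: 0.0004
grip_force: 2.8
```

Emit:
move_arm:
  targets:
    - [-1, 0.02, 0, 0, 0, 0, 0]
    - [-1, 0.04, 0, 0, 0, 0, 0]

```text
time_s: 6.5
ee_pos: [0.5855, -0.0631, 0.0445]
eef_rot: [3.141, 0.0, 1.526]
force: [0.4, -5.9, -0.7]
grip_width: 0.0006
grip_force: 2.8
```

```bash
python3 look.py c
```

```text
F [ 0.41 -4.87 -0.62] [-5.1 -4.2 -4.4 -5.  -5.4 -5.2] ee [ 0.5855 -0.063   0.0445] t 6.8
brown cols 254 266 rows 191 200 centroid 259.55696202531647 195.32911392405063
gray row197 [ 93 114 115 112 112 112 114 114 115 114 114 116 115 101  73  43  29  32
  31  29  32  29  31  29  25  25  24  24  32  72  84  86  84  85  83  86
  86  87  87  88  88  88  87  88  86  87  85  76  83 105 117 114 116  90
  66]
```

Emit:
move_arm:
  targets:
    - [-1, 0.02, 0, 0, 0, 0, 0]
    - [-1, 0.04, 0, 0, 0, 0, 0]

```text
time_s: 7.0
ee_pos: [0.5855, -0.0612, 0.0445]
eef_rot: [3.141, 0.0, 1.526]
force: [0.5, -8.1, -1.2]
grip_width: 0.0008
grip_force: 3.9
```

Emit:
move_arm:
  targets:
    - [-1, 0.02, 0, 0, 0, 0, 0]

```text
time_s: 7.1
ee_pos: [0.5856, -0.0604, 0.0445]
eef_rot: [3.141, 0.001, 1.526]
force: [0.7, -10.0, -0.5]
grip_width: 0.0005
grip_force: 4.8
```

Emit:
move_arm:
  targets:
    - [-1, 0.02, 0, 0, 0, 0, 0]

```text
time_s: 7.2
ee_pos: [0.5856, -0.0597, 0.0445]
eef_rot: [3.141, 0.001, 1.526]
force: [0.7, -10.9, -0.8]
grip_width: 0.0001
grip_force: 5.6
```

```bash
python3 look.py d
```

```text
F [ 0.22 -8.81 -1.06] [-8.4 -9.4 -8.3 -8.9 -8.9 -9.1] ee [ 0.5856 -0.0596  0.0445] t 7.5
brown cols 253 265 rows 191 199 centroid 259.0779220779221 195.3116883116883
gray row197 [ 94 112 114 114 113 113 114 113 114 114 115 115 114 101  60  27  34  31
  27  26  29  30  30  26  23  34  30  21  55  79  83  85  86  85  86  85
  86  87  89  86  88  87  87  87  86  87  83  78  80 105 115 114 116  89
  68]
```

The push force rose to about 10.9 N while moving. Less the 5 N drag, that leaves roughly 4–5 N on the nose. I'll back off and check.

Emit:
move_arm:
  targets:
    - [-1, -0.02, 0, 0, 0, 0, 0]
    - [-1, -0.1, 0, 0, 0, 0, 0]
    - [-1, -0.4, 0, 0, 0, 0, 0]
    - [-1, -0.8, 0, 0, 0, 0, 0]
    - [-1, -1.2, 0, 0, 0, 0, 0]
    - [-1, -1.2, -1.4, -0.8, 0, 0, 0]
    - [-1, -1.2, 1.0, -1.8, 0, 0, 0]
    - [-1, -1.2, 1.4, -2.8, 0, 0, 0]
    - [-1, -1.2, 1.4, -3.2, 0, 0, 0]
    - [-1, -1.2, 1.4, -3.2, 0, 0, 0]

```text
time_s: 8.5
ee_pos: [0.6544, -0.123, 0.2082]
eef_rot: [3.138, 0.0, 1.526]
force: [-0.2, -0.3, -0.2]
grip_width: 0.0002
grip_force: 0.0
```

```bash
python3 look.py e; python3 - <<'E'
from h import *
c="top";im,_=ctrl.camera(c);a=im[170:230,235:325,::-1]
b,_=ctrl.camera("side");b=b[190:320,200:380,::-1]
cv2.imwrite("pics/two3.png",np.vstack([cv2.resize(a,(430,286),interpolation=2),cv2.resize(b,(430,310),interpolation=2)]))
E
```

```text
F [0.19 0.01 0.52] [-0.4  0.3  0.4  0.6 -0.5 -0.3] ee [ 0.6519 -0.1223  0.2028] t 8.8
brown cols 254 264 rows 191 199 centroid 258.9864864864865 195.3783783783784
gray row197 [ 96 116 117 116 117 116 116 117 117 117 118 117 116 105  63  31  30  30
  36  35  29  26  30  26  24  34  32  26  56  80  85  86  87  89  88  89
  90  88  88  88  90  90  88  91  90  88  85  78  83 107 119 119 117  91
  69]
```

View pics/two3.png

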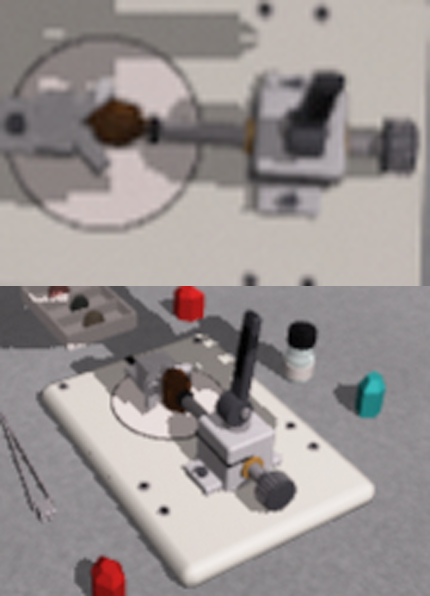

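The crystal sits in the V with the nose on it. It did not move when I released, and the lever is still open. Now I bring the tool beside the lever.

Emit:
move_arm:
  targets:
    - [-1, 0.9, -0.1, 0, 0, 0, 0]
    - [-1, 1.8, -0.3, 0, 0, 0, 0]
    - [-1, 2.52, -0.4, 0, 0, 0, 0]
    - [-1, 2.52, -0.4, 0, 0, 0, 0]
    - [-1, 2.52, -0.4, 0.4, 0, 0, 0]
    - [-1, 2.52, -0.4, 0.7, 0, 0, 0]
    - [-1, 2.52, -0.4, 0.7, 0, 0, 0]
    - [-1, 2.52, -0.4, 0.7, 0, 0, 0]

```text
time_s: 9.7
ee_pos: [0.6385, 0.0041, 0.1693]
eef_rot: [-3.141, -0.0, 1.525]
force: [0.2, -0.3, 1.3]
grip_width: 0.0006
grip_force: 0.0
```

```bash
python3 - <<'E'
from h import *
c="top";im,_=ctrl.camera(c)
b,_=ctrl.camera("side");o=ctrl.get_obs();print(o["ee_pos"],o["force"],o["time_s"])
cv2.imwrite("pics/side4.png",cv2.resize(b[150:310,200:390,::-1],(700,590),interpolation=2))
# planned path: TCP relative in tool units
o0=o["ee_pos"];D=-.0446;ex=np.array([np.cos(D),np.sin(D),0]);pin=np.array([.590,.007,0])
for a in np.r_[-.05,np.arange(.1,1.5,.15),1.43]:
    X=-.066*np.sin(a)+.0045*np.cos(a)+.0125;Z=.0855+.066*np.cos(a)+.0045*np.sin(a)+.014
    d=pin+ex*X+[0,0,Z]-o0
    print(round(a,2),"ty",round(d@ex/.05,2),"tz",round(-d[2]/.05,2))
E
```

```text
[0.63881458 0.00428358 0.170183  ] [-0.08160398 -0.08876015  0.27423914] 9.8
-0.05 ty -0.57 tz 0.1
0.1 ty -0.77 tz 0.09
0.25 ty -0.97 tz 0.11
0.4 ty -1.16 tz 0.16
0.55 ty -1.34 tz 0.24
0.7 ty -1.51 tz 0.35
0.85 ty -1.66 tz 0.47
1.0 ty -1.79 tz 0.62
1.15 ty -1.9 tz 0.79
1.3 ty -1.98 tz 0.97
1.45 ty -2.03 tz 1.17
1.43 ty -2.02 tz 1.14
```

View pics/side4.png

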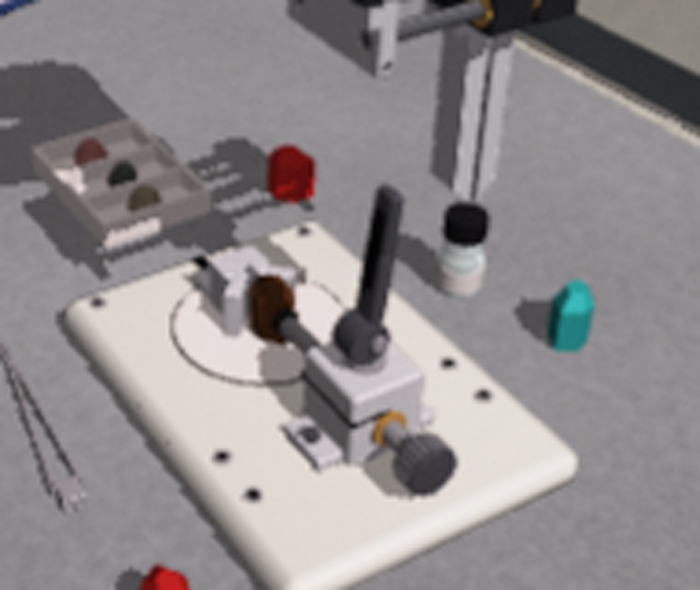

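The fingers stand at the lever's +x side, at the right height. I'll start the swing.

Emit:
move_arm:
  targets:
    - [-1, 0, -0.3, 0.1, 0, 0, 0]
    - [-1, 0, -0.57, 0.1, 0, 0, 0]
    - [-1, 0, -0.67, 0.1, 0, 0, 0]
    - [-1, 0, -0.77, 0.1, 0, 0, 0]
    - [-1, 0, -0.87, 0.1, 0, 0, 0]
    - [-1, 0, -0.97, 0.11, 0, 0, 0]
    - [-1, 0, -1.06, 0.13, 0, 0, 0]
    - [-1, 0, -1.16, 0.16, 0, 0, 0]

```text
time_s: 10.6
ee_pos: [0.5808, 0.0073, 0.1618]
eef_rot: [3.14, 0.0, 1.526]
force: [4.2, -0.4, 1.8]
grip_width: 0.0005
grip_force: 2.7
```

```bash
python3 - <<'E'
from h import *
b,_=ctrl.camera("side");o=ctrl.get_obs();print(o["ee_pos"],o["force"],o["moment"],o["time_s"])
cv2.imwrite("pics/side5.png",cv2.resize(b[150:310,200:390,::-1],(700,590),interpolation=2))
E
```

```text
[0.5801555  0.00733889 0.16159064] [ 3.43836493 -1.33341059  2.21169463] [-0.18868492 -0.51940707  0.00412478] 10.65
```

View pics/side5.png

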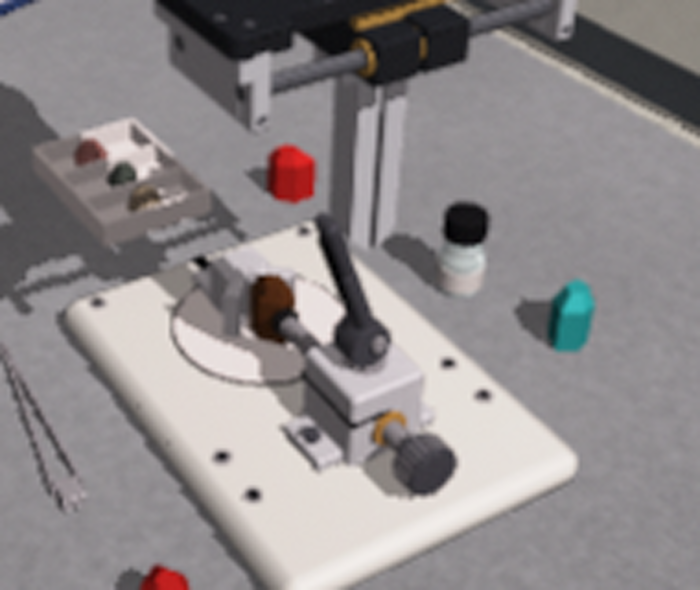

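The lever follows the finger and is now about 0.5 rad over. I continue along the arc.

Emit:
move_arm:
  targets:
    - [-1, 0, -0.09, 0.04, 0, 0, 0]
    - [-1, 0, -0.18, 0.08, 0, 0, 0]
    - [-1, 0, -0.27, 0.13, 0, 0, 0]
    - [-1, 0, -0.35, 0.19, 0, 0, 0]
    - [-1, 0, -0.43, 0.25, 0, 0, 0]
    - [-1, 0, -0.5, 0.31, 0, 0, 0]
    - [-1, 0, -0.57, 0.38, 0, 0, 0]
    - [-1, 0, -0.63, 0.46, 0, 0, 0]
    - [-1, 0, -0.69, 0.54, 0, 0, 0]
    - [-1, 0, -0.74, 0.63, 0, 0, 0]

```text
time_s: 11.65
ee_pos: [0.5435, 0.0091, 0.1306]
eef_rot: [3.141, -0.0, 1.526]
force: [-1.0, -0.4, 8.1]
grip_width: 0.001
grip_force: 3.1
```

Emit:
move_arm:
  targets:
    - [-1, 0, -0.04, 0.09, 0, 0, 0]
    - [-1, 0, -0.08, 0.18, 0, 0, 0]
    - [-1, 0, -0.1, 0.24, 0, 0, 0]

```text
time_s: 11.95
ee_pos: [0.538, 0.0093, 0.1173]
eef_rot: [-3.14, -0.0, 1.526]
force: [0.1, -0.9, 0.8]
grip_width: 0.0004
grip_force: 0.0
```

```bash
python3 - <<'E'
from h import *
b,_=ctrl.camera("side");o=ctrl.get_obs();print(o["ee_pos"],o["force"],o["time_s"])
cv2.imwrite("pics/side6.png",cv2.resize(b[150:310,200:390,::-1],(700,590),interpolation=2))
E
```

```text
[0.53783119 0.00931489 0.11687041] [ 0.03982927  0.64619221 -0.8379079 ] 12.0
```

View pics/side6.png

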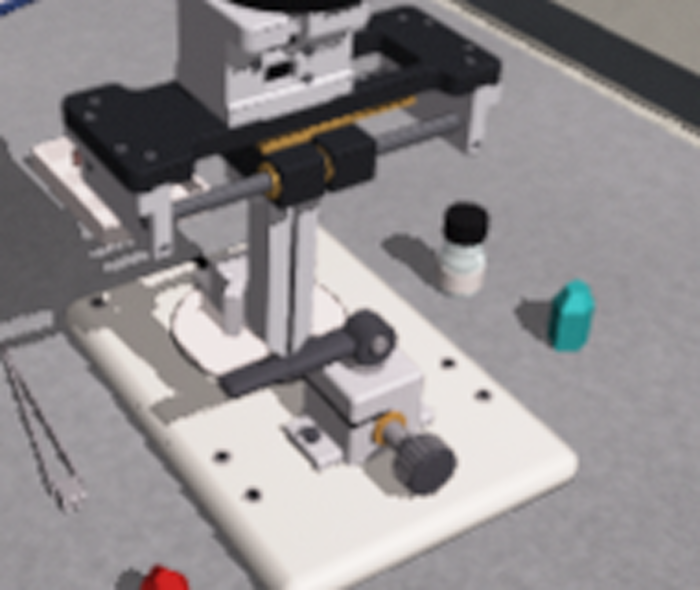

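The lever has left the finger and lies level, and the finger force is zero, so it pulled itself shut. I'll retreat straight up and check.

Emit:
move_arm:
  targets:
    - [-1, 0, 0, -0.5, 0, 0, 0]
    - [-1, 0, 0, -1.5, 0, 0, 0]
    - [-1, 0, 0, -2.5, 0, 0, 0]
    - [-1, -1, -0.5, -3, 0, 0, 0]
    - [-1, -2, -1, -3, 0, 0, 0]
    - [-1, -3, -1, -3, 0, 0, 0]
    - [-1, -3.5, -1, -3, 0, 0, 0]
    - [-1, -3.5, -1, -3, 0, 0, 0]

```text
time_s: 12.8
ee_pos: [0.4799, -0.1669, 0.2677]
eef_rot: [-3.141, 0.0, 1.522]
force: [0.5, 0.1, -0.3]
grip_width: 0.0002
grip_force: 0.0
```

```bash
python3 look.py f; python3 - <<'E'
from h import *
np.set_printoptions(precision=3,suppress=True)
im,d=ctrl.camera("top");a=im[170:230,235:325,::-1]
b,_=ctrl.camera("side");b=b[190:320,200:380,::-1]
cv2.imwrite("pics/two7.png",np.vstack([cv2.resize(a,(430,286),interpolation=2),cv2.resize(b,(430,310),interpolation=2)]))
for s in range(5,82,10):
    p=np.array([.590-s/1000,.0075,.090]);u,v=proj("top",p);print(s,at_depth("top",(round(u),round(v)),d[round(v),round(u)]))
E
```

```text
F [ 0.24 -0.2  -0.11] [ 0.7  0.1 -1.2  0.2  0.2 -1.1] ee [ 0.481  -0.1623  0.2679] t 13.1
brown cols 254 265 rows 191 199 centroid 259.3164556962025 195.43037974683546
gray row197 [ 84 102 124 146 152 152 152 155 156 163 159 152 147 122  69  28  29  33
  31  31  30  38  36  39  33  36  32  28  68 102 110 112 112 114 113  92
  79  80  77  79  81  80  79  80  79  78  77  68  74  96 103 103 105  82
  63]
5 [0.584 0.006 0.087]
15 [0.574 0.007 0.091]
25 [0.565 0.006 0.09 ]
35 [0.556 0.006 0.089]
45 [0.545 0.006 0.088]
55 [0.536 0.006 0.086]
65 [0.526 0.006 0.088]
75 [0.515 0.006 0.084]
```

View pics/two7.png

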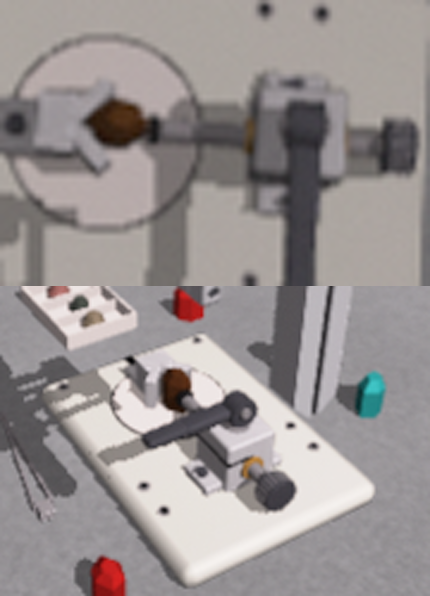

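The lever is level on its stop at about 89 mm, and the crystal is seated between the V and the nose with everything else undisturbed.

```bash
python3 -c "
from station import ctrl
print(ctrl.hand_in())"
```

```text
the job is handed in; nothing more can be done
None
```

The crystal is pressed into the V at an estimated 4–5 N and the cam lever is closed fully home, with the tray, vial and tweezers untouched; the job is handed in at about 13 s, verdict not shown.

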